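# Shut the finished pen tray

### The job

The four pens in the large tray have been inspected: shut that tray by sliding its flat cover fully home over the pens. The cover has no handle: press down on it and drag it along. Leave the cover of the small cap tray where it is.

Things in the scene. Friction and masses are not known exactly. Their poses are not given: they have to be found in the camera images.
- pen_tray: Large black plastic tray fixed to the bench, 242 mm (its x) by 166 (y), rims 36 high. Origin: centre of its underside; z up. From its -x end: 8 mm end wall, 72 mm open well with four pens side by side along y, 72 mm where the parked cover lies in sight, 90 mm closed housing (top 40 high) that hides the cover's tail. The cover shuts towards the tray's -x.
- pen_slide (a joint): How far the large tray's cover stands open, in m: 0 is fully shut against a hard stop (well covered), 0.072 fully open. It starts 0.045 to 0.070 open. It stays where it is left; about 1.5 N along the slide moves it.
- pen_cover_front (a point): Point on top of the large tray's cover, on its centre line, 36 mm behind its leading (-x) edge; moves with it, always in sight, good to press. The cover is a flat aluminium plate 145 mm wide (y), top 35 mm above the bench, 1 mm below the rims, no handle. It is sprung: gives 0.4 mm per newton, at most 6 mm. 5 to 10 N of pressing with closed fingertips drags it.
- cap_cover_front (a point): The like point on the small tray's cover, which must be left alone: on its centre line, 27 mm behind its leading edge, 35 mm above the bench. The small tray is of the same make, 188 by 92 mm, with three short pen caps, its cover part open too. The trays stand side by side, one left and one right, in either order.

How it is judged:
At the end, for the whole second after the job is handed in: The large tray's cover is within 10 mm of fully shut, and the small tray's cover has stayed within 15 mm of where it was (value of joint pen_slide below 0.01 m and distance of cap_cover_front from where it was at the start of the episode below 0.015 m); the robot touches nothing.
It fails at once if the small cap tray's cover is moved by more than 15 mm (distance of cap_cover_front from where it was at the start of the episode above 0.015 m).
It also fails if it takes over 32 s, if anything falls off the work surface, if the arm or the gripper's body presses on something with over 40 N, if the wrist force passes 120 N, or if a joint passes its speed limit or range.

### The arm

A 7-joint arm with a two-finger parallel gripper is mounted at the origin on the work surface. World frame = base frame: x ahead of the robot, y to its left, z up, the work surface at z = 0. Lengths are in m, angles in rad, forces in N, time in s.
With the tool pointing down it reaches from about 0.4 to 0.85 m from the base axis. Payload 10.4 kg.
Tool frame: the origin (TCP) lies midway between the tips of the shut fingers; the grasp point (between the pads) lies 19 mm behind it (manip.hold_point_z is the distance from the TCP to the grasp point, in m); z points along the fingers, y is the line along which they close (so a half turn about z gives the same grasp; the last joint's range is limited). The gripper opens to 85 mm and grips with 20 to 120 N. Pads are 22 mm wide; open, the fingers measure 114 mm over their backs; the gripper's body (76 mm by 85 mm) begins 54 mm behind the grasp point. The pads swing forward as they close: fully open they stand 13 mm farther back than shut.
Start: joints at [-1.189, 0.332, -0.065, 1.46, 0.022, 1.35, -0.088], TCP at [0.246, 0.575, 0.231] pointing down, gripper open.
Joint ranges: [-2.6, 2.6], [-0.5, 2.12], [-1.47, 1.34], [0.16, 2.42], [-1.27, 4.41], [0.06, 2.06], [-2.6, 2.6]. Speed limits (rad/s): [2.22, 2.22, 2.79, 2.79, 3.14, 3.14, 3.14].

### API

Orientations are given as a unit quaternion [x, y, z, w].
In Python, from workcell import manip, eyes, job gives the robot as it stands.
- The arm moves only by the shell command python3 -m crank 'ROWS' [FORCE]. ROWS is JSON, a list that holds one entry, the list of rows, each a list of 7 numbers: the finger opening in cm, from 0 to 8.54, then the shift along the world's x, y, z in cm, then the turn, a rotation vector about the world's x, y, z in degrees. In form: [[[hand, x, y, z, ax, ay, az], ...]]. A call has 1 to 20 rows; each row shifts and turns the commanded pose from where the row before left it; what a row does not reach is not made up. A row lasts 1/8 s, in which the tool goes at most 62.5 mm and 10.7 degrees, less where a joint would pass 70% of its speed; a pose out of reach is approached as far as the arm can. A call with a gripper value outside its range is refused whole. The fingers move at their own pace and stop on an object; FORCE is the grip in N (left out, the last holds). Time passes only in rows, so rows that do not move let the fingers close. It gives the time, the measured TCP pose, the force, the opening and the grip force at its end, in the units of the state.
- manip.get_obs(): the state, without advancing time (a new reading comes with each control period).
- eyes.camera(name): name is "side" or "top"; returns (picture, depth): 420x560x3 uint8, red, green, blue; 420x560 float32, m along the optical axis (not along the pixel's ray), 0 where there is no reading.
- eyes.camera_params(name): a dict with "fx", "fy", "cx", "cy" (pixels), "dist" ([k1, k2, p1, p2, k3] as OpenCV has them; the pictures are not rectified), "world_from_camera" (4x4, takes a point from camera to world coordinates). Camera axes: x right, y down, z forward; pixel columns grow to the right and rows downward; lengths in m; the calibration is good to about 2 mm. A picture is of the moment at which its call begins. camera_params takes no time and is no camera call.
- job.hand_in(): hands the job in; it is judged then, once.
The state is a dict: "clock": time; "joint_pos": joint angles; "joint_velocities": joint speeds; "tau": joint torques, N m; "position": TCP position; "ee_rot": TCP orientation; "ft_force": force on the tool from outside, world axes, zero at the start; "torque": the same for the moment, N m; "grip_width": opening from 0.0 (shut) to 1.0 (fully open); "grasp_force": force on a finger pad.
Only numpy, scipy, OpenCV 4.12 (cv2) and the standard library are available. Lean on these libraries where they do the work, as an engineer would, in place of code of your own. Each camera call takes 0.05 s, during which the arm holds its last target. There are 200 camera calls.

## Working session

There is one attempt and no reset: what is moved stays moved. The work goes in short steps, Python scripts to look and compute and a shell command to move; the robot and the scene stay as the last step left them, time stands still between calls to the robot, and variables do not carry over. Pictures are saved under pics/ and viewed, at most 10 in all, crops included, and the job is handed in when it is done.

```bash
mkdir -p pics; cat > h.py <<'E'
import numpy as np,cv2
from workcell import manip,eyes,job
def shot(n,f):
    p,d=eyes.camera(n); cv2.imwrite(f'pics/{f}.png',p[:,:,::-1]); np.save(f'pics/{f}.npy',d); return p,d
def world(n,d,u,v,z=None):
    c=eyes.camera_params(n); K=np.array([[c['fx'],0,c['cx']],[0,c['fy'],c['cy']],[0,0,1.]])
    q=cv2.undistortPoints(np.array([[[u,v]]],float),K,np.array(c['dist'],float))[0,0]
    T=np.array(c['world_from_camera']); r=T[:3,:3]@np.array([q[0],q[1],1]); o=T[:3,3]
    s=(z-o[2])/r[2] if z is not None else d[v,u]
    return o+s*r
E
python3 - <<'E'
from h import *
shot('top','t0'); shot('side','s0')
o=manip.get_obs(); print(o['position'],o['ee_rot'],o['clock'],eyes.camera_params('top')['world_from_camera'])
E
```

```text
[0.24603613 0.57417475 0.23060504] [ 2.01026501e-01  9.79585601e-01 -6.22724915e-04 -9.39340743e-05] 0.1 [[-0.02504606 -0.99591682  0.08673164  0.43862141]
 [-0.99958706  0.02372669 -0.0162098  -0.01159227]
 [ 0.01408576 -0.08710181 -0.99609983  0.90389923]
 [ 0.          0.          0.          1.        ]]
```

View pics/t0.png

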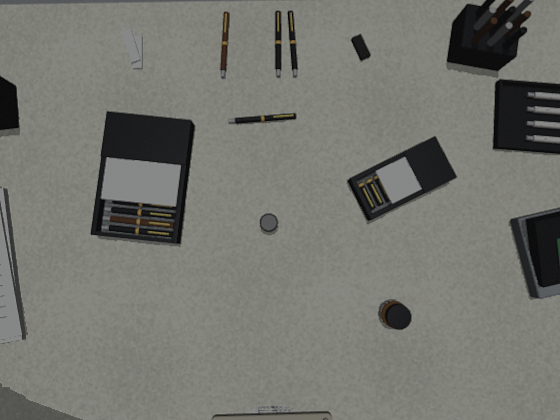

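View pics/s0.png

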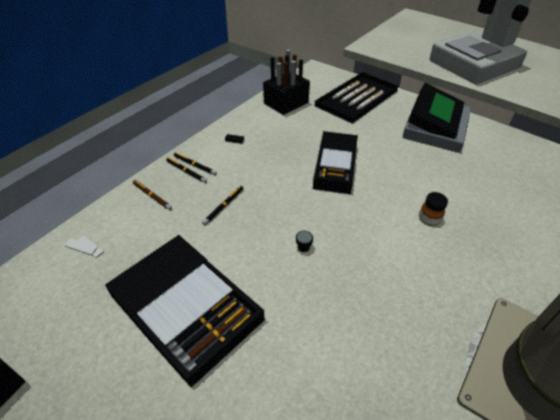

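The large tray is at the left of the top picture, with its cover at about (102–181, 157–207) and the well towards the bottom. The small tray is at about (400,180), far away. I'll enlarge a crop to read the corners.

```bash
python3 - <<'E'
import cv2
i=cv2.imread('pics/t0.png')[100:250,80:205]
cv2.imwrite('pics/c0.png',cv2.convertScaleAbs(cv2.resize(i,None,fx=4,fy=4,interpolation=cv2.INTER_CUBIC),alpha=1.3))
E
```

```text
(no output)
```

View pics/c0.png

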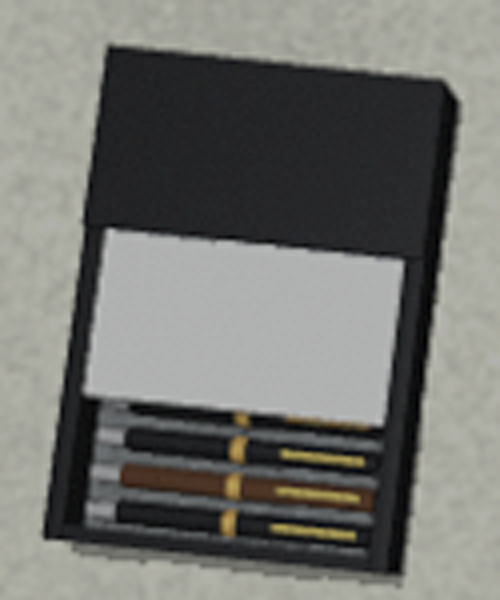

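The crop shows the cover's corners at crop pixels (105,230), (404,259), (384,425) and (83,396). The tray's front rim runs from (45,538) to about (388,572).

```bash
python3 - <<'E'
from h import *
from scipy.spatial.transform import Rotation as R
w=lambda a,b,z:world('top',None,80+a/4-.4,100+b/4-.4,z)
rl,rr,fr,fl=[w(*p,.035) for p in[(105,230),(404,259),(384,425),(83,396)]]
for p in (rl,rr,fr,fl):print(p.round(4))
print('sizes',np.linalg.norm(rl-rr),np.linalg.norm(fr-fl),np.linalg.norm(rl-fl))
t1,t2=w(45,538,.036),w(388,572,.036)
h1,h2=w(108,46,.04),w(445,82,.04); print('rim',t1,t2,'house',h1,h2,np.linalg.norm(t1-h1))
lat=(fr+rr-fl-rl); s=((fl+fr-rl-rr)); s/=np.linalg.norm(s); 
l=lat/np.linalg.norm(lat); n=np.array([l[1],-l[0],0]); n*=np.sign(n@s); s2=((t1+t2-h1-h2)); s2/=np.linalg.norm(s2)
print('dir',s,n,s2)
fm=(fl+fr)/2; print('open est', ((t1+t2)/2-fm)@s2-.008)
d=np.load('pics/t0.npy'); print('depth z',world('top',d,115,180),world('top',d,140,185))
print('press', fm-.036*s2)
o=manip.get_obs();print(o['position'],R.from_quat(o['ee_rot']).as_matrix())
E
```

```text
[0.615  0.3092 0.035 ]
[0.5976 0.1651 0.035 ]
[0.5171 0.1751 0.035 ]
[0.5345 0.3191 0.035 ]
sizes 0.14523707524323612 0.1450047531014272 0.08112010524817312
rim [0.4668547  0.33605459 0.036     ] [0.44667541 0.17335178 0.036     ] house [0.70454209 0.30672757 0.04      ] [0.68320592 0.14368176 0.04      ] 0.23952320699454485
dir [-0.99246148  0.122557    0.        ] [-0.99275252  0.12017669  0.        ] [-0.99221085  0.12344008 -0.01673848]
open est 0.06142713080141
depth z [0.57005268 0.29167349 0.0339592 ] [0.55944224 0.24409865 0.03226811]
press [0.56152648 0.24264583 0.03560259]
[0.24603613 0.57417475 0.23060504] [[-9.19176674e-01  3.93845215e-01 -4.34401355e-04]
 [ 3.93845449e-01  9.19175916e-01 -1.18225824e-03]
 [-6.63354890e-05 -1.25779120e-03 -9.99999207e-01]]
```

```bash
python3 -m crank '[[[0,3.15,-3.3,0,0,0,0],[0,3.15,-3.3,0,0,0,0],[0,3.15,-3.3,0,0,0,0],[0,3.15,-3.3,0,0,0,0],[0,3.15,-3.3,0,0,0,0],[0,3.15,-3.3,-2,0,0,0],[0,3.15,-3.3,-2,0,0,0],[0,3.15,-3.3,-2,0,0,0],[0,3.15,-3.3,-2,0,0,0],[0,3.15,-3.4,-3,0,0,0],[0,0,0,-3,0,0,0],[0,0,0,-1,0,0,0],[0,0,0,0,0,0,0]]]'
```

```text
clock: 1.72
position: [0.5604, 0.2442, 0.0811]
ee_rot: [0.2, 0.98, -0.0, -0.001]
ft_force: [-0.2, -0.3, 1.0]
grip_width: -0.001
grasp_force: 0.0
```

```bash
python3 -m crank '[[[0,0,0,-2,0,0,0],[0,0,0,-2,0,0,0],[0,0,0,-0.4,0,0,0],[0,0,0,-0.2,0,0,0],[0,0,0,-0.1,0,0,0],[0,0,0,-0.1,0,0,0],[0,0,0,0,0,0,0],[0,0,0,0,0,0,0]]]'
```

```text
clock: 2.72
position: [0.5615, 0.2437, 0.0338]
ee_rot: [0.201, 0.98, 0.0, 0.0]
ft_force: [1.3, 0.4, 2.4]
grip_width: -0.0
grasp_force: 1.3
```

```bash
python3 -m crank '[[[0,0,0,-0.1,0,0,0],[0,0,0,-0.1,0,0,0],[0,0,0,0,0,0,0],[0,0,0,0,0,0,0]]]'
```

```text
clock: 3.22
position: [0.5615, 0.2437, 0.0319]
ee_rot: [0.201, 0.98, 0.0, 0.0]
ft_force: [-0.6, -0.3, 6.8]
grip_width: -0.001
grasp_force: 3.6
```

Contact stiffness matches the spec, at about 7 N. Next I press about 1 N more and drag 30 mm.

```bash
python3 -m crank '[[[0,0,0,-0.05,0,0,0],[0,-0.3,0.04,0,0,0,0],[0,-0.3,0.04,0,0,0,0],[0,-0.3,0.04,0,0,0,0],[0,-0.3,0.04,0,0,0,0],[0,-0.3,0.03,0,0,0,0],[0,-0.3,0.04,0,0,0,0],[0,-0.3,0.04,0,0,0,0],[0,-0.3,0.03,0,0,0,0],[0,-0.3,0.04,0,0,0,0],[0,-0.3,0.03,0,0,0,0],[0,0,0,0,0,0,0]]]'; python3 - <<'E'
from h import *
shot('top','t1')
i=cv2.imread('pics/t1.png')[100:250,80:205]
cv2.imwrite('pics/c1.png',cv2.convertScaleAbs(cv2.resize(i,None,fx=4,fy=4,interpolation=cv2.INTER_CUBIC),alpha=1.3))
E
```

```text
clock: 4.72
position: [0.5319, 0.2474, 0.0317]
ee_rot: [0.201, 0.98, 0.001, 0.001]
ft_force: [-0.2, -0.6, 7.8]
grip_width: -0.001
grasp_force: 3.8
```

View pics/c1.png

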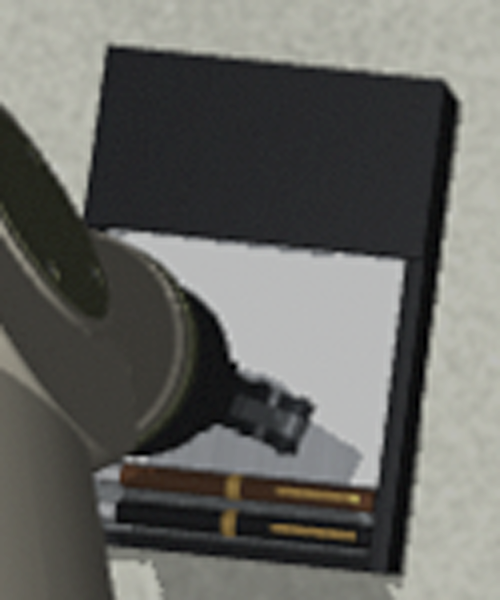

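The cover's front edge moved from row 425 to about 486 in the crop, roughly 30 mm, so it follows without slip. Next I drag it about 36 mm to the stop, then lift.

```bash
python3 -m crank '[[[0,-0.3,0.04,0,0,0,0],[0,-0.3,0.04,0,0,0,0],[0,-0.3,0.03,0,0,0,0],[0,-0.3,0.04,0,0,0,0],[0,-0.3,0.04,0,0,0,0],[0,-0.3,0.03,0,0,0,0],[0,-0.3,0.04,0,0,0,0],[0,-0.3,0.04,0,0,0,0],[0,-0.3,0.03,0,0,0,0],[0,-0.3,0.04,0,0,0,0],[0,-0.3,0.04,0,0,0,0],[0,-0.3,0.03,0,0,0,0],[0,0,0,0,0,0,0]]]'
python3 -m crank '[[[0,0,0,0.5,0,0,0],[0,0,0,1,0,0,0],[0,0,0,3,0,0,0],[0,0,0,5,0,0,0],[0,-3,5,3,0,0,0],[0,-3,5,0,0,0,0],[0,-3,5,0,0,0,0],[0,-3,5,0,0,0,0],[0,-3,5,0,0,0,0],[0,-3,5,0,0,0,0],[0,0,0,0,0,0,0]]]'; python3 - <<'E'
from h import *
shot('top','t2')
i=cv2.imread('pics/t2.png')[60:270,60:340]
cv2.imwrite('pics/c2.png',cv2.convertScaleAbs(cv2.resize(i,None,fx=2.8,fy=2.8,interpolation=cv2.INTER_CUBIC),alpha=1.3))
E
```

```text
clock: 6.4
position: [0.4969, 0.2519, 0.032]
ee_rot: [0.201, 0.98, 0.001, 0.002]
ft_force: [2.7, -0.2, 7.3]
grip_width: -0.002
grasp_force: 3.4
clock: 7.78
position: [0.3111, 0.5531, 0.154]
ee_rot: [0.197, 0.98, 0.0, -0.001]
ft_force: [0.4, -0.9, 0.6]
grip_width: -0.001
grasp_force: 0.0
```

View pics/c2.png

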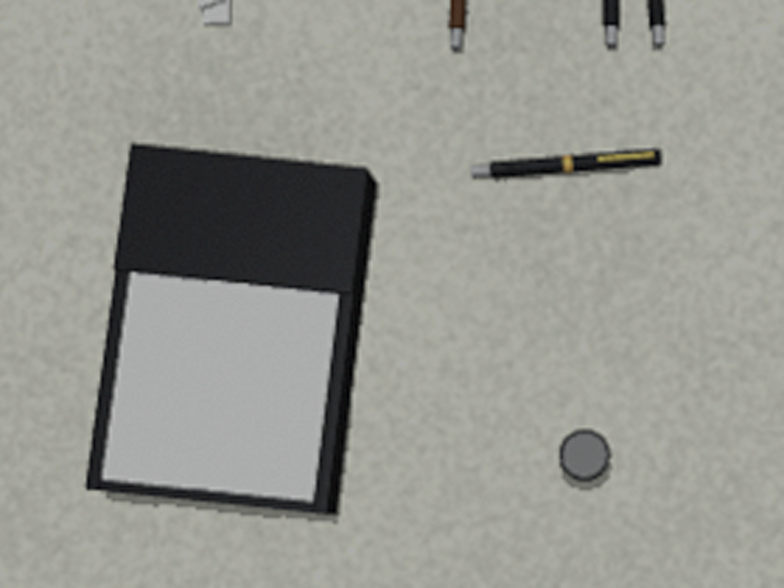

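The cover meets the end wall, from (103,481) to (315,502) in the crop, and no pens show. The arm is clear of everything.

```bash
python3 -c "from workcell import job; print(job.hand_in())"
```

```text
the job is handed in; nothing more can be done
None
```

The large pen tray's cover is fully shut against its stop, the small cap tray's cover was never touched, and the job is handed in at about 8 s; the hand-in returned no verdict.

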